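# Centre the blower on its photo stand

## Task

The squat silicone blower has been left off to one side of the small round metal photo stand, where it wobbles on its narrow foot; with the fingertips low on its side, tap or push it along lightly until it stands upright in the middle of the stand's top, its axis within 7 mm of the exact centre, then take the hand away. Be gentle: do not grip it, lift it, tip it or knock it off. Leave the lens, tray, filter, cap, battery, jar and brush where they are.

Things in the scene. Friction and masses are not known exactly. Their poses are not given: they have to be found in the camera images.
- blower: squat round black silicone blower, 70 g, 64 mm tall, origin at the centre of its underside, z up. From below: foot 34 mm across, 4 mm high; flares to its widest, an upright band 60 mm across at 13 to 20 mm height; narrows (36 mm at 42, 18 mm at 50) to a 13 mm nozzle at 52 to 64. Slides on the stand (friction about 0.6) if pushed level at the band, tips if pushed higher up
- stand: round aluminium photo stand, fixed, 40 mm high, flat top 84 mm across with a thin drawn circle 75 mm across about its centre; foot 92 mm across. Origin: centre of its underside on the table, z up; the top's centre lies 40 mm above it. At the start the blower stands on the top, its axis 17 to 24 mm off centre in any direction
- lens: black camera lens, 69 mm across and 62 mm tall, standing on a fixed square wooden block 85 x 85 x 30 mm high; origin: centre of its underside. To be left alone
- tray: white ceramic tray 150 x 190 x 22 mm high on the table; origin: centre of its underside. To be left alone
- filter: glass filter in a black ring, 72 mm across, 8 mm high, lying in the tray; origin: centre of its underside. To be left alone
- cap: black lens cap, 64 mm across, 10 mm high, on the table; origin: centre of its underside. To be left alone
- battery: grey battery 55 x 38 x 20 mm high on the table; origin: centre of its underside. To be left alone
- jar: small amber glass jar with a white lid, 54 mm across, 60 mm tall, on the table; origin: centre of its underside. To be left alone
- brush: cleaning brush lying on the table, handle to its -x; origin: underside, near the middle of its length. To be left alone
Things that resemble listed ones, but are neither listed nor needed, are in the scene too. Leave any blue or yellow look-alike of the blower alone.

How it is judged:
By the outcome, as a careful person would: the job done as asked, in the order asked, and still so for the second after the job is handed in, with the robot touching nothing.
It also fails if it takes over 56 s, if anything falls off the work surface, if the arm or the gripper's body presses on something with over 40 N, if the wrist force passes 120 N, or if a joint passes its speed limit or range.

## Robot

A 6-joint arm with a two-finger parallel gripper is mounted at the origin on the work surface. World frame = base frame: x ahead of the robot, y to its left, z up, the work surface at z = 0. Lengths are in m, angles in rad, forces in N, time in s.
With the tool pointing down it reaches from about 0.375 to 0.975 m from the base axis. Payload 3.8 kg.
Tool frame: the origin (TCP) lies on the centre line of the jaws, within the pads' length; the fingertips stand 25 mm ahead of it and the grasp point (between the pads) lies 6 mm ahead of it; z points along the fingers, y is the direction in which the jaws open and shut (so a half turn about z gives the same grasp; the last joint's range is limited). The gripper opens to 85 mm and grips with 20 to 120 N. Pads are 22 mm wide; open, the fingers measure 114 mm over their backs; the gripper's body (76 mm by 85 mm) begins 54 mm behind the grasp point. The pads swing forward as they close: fully open they stand 13 mm farther back than shut.
Start: joints at [-1.192, 0.264, 1.604, -0, 1.274, -0.037], TCP at [0.273, -0.617, 0.256] pointing down, gripper open.
Joint ranges: [-2.63, 2.63], [-0.94, 2.18], [0.31, 2.57], [-1.31, 4.45], [0, 2.66], [-2.55, 2.55]. Speed limits (rad/s): [2.57, 2.57, 3.14, 3.14, 3.14, 3.14].

## Interface

Orientations are given as a unit quaternion [w, x, y, z].
In Python, from plant import bot gives the robot as it stands.
- The arm moves only by the tool apply_moves, never from a script. Its argument "commands" is a list of rows, each an object with "linear": the shift along the world's x, y, z in mm, a list of three; "turn": the turn about the world's z in units of 6 degrees (1.0 is 6 degrees); "hand": the opening in per cent of the stroke, from 0 (shut) to 100 (fully open). In form: [{"linear": [tx, ty, tz], "turn": turn, "hand": hand}, ...]. A call has 1 to 20 rows; each row shifts and turns the commanded pose from where the row before left it; what a row does not reach is not made up. A row lasts 1/12 s, in which the tool goes at most 41.7 mm and 7.16 degrees, less where a joint would pass 70% of its speed; a pose out of reach is approached as far as the arm can. A call with a gripper value outside its range is refused whole. The fingers move at their own pace and stop on an object; "squeeze" is the grip in N (left out, the last holds). Time passes only in rows, so rows that do not move let the fingers close. It gives the time, the measured TCP pose, the force and the opening at its end, in the units of the state.
- bot.get_obs(): the state, without advancing time (a new reading comes with each control period).
- bot.grab_frame(name): name is "side" or "top" or "wrist"; returns the picture (384x512x3 uint8, blue, green, red); there is no depth.
- bot.get_calibration(name): a dict with "intrinsics" (3x3 intrinsics, pixels), "pose" (4x4, takes a point from camera to world coordinates). Camera axes: x right, y down, z forward; pixel columns grow to the right and rows downward; lengths in m; the calibration is good to about 2 mm. A picture is of the moment at which its call begins: read the wrist's pose just before it. get_calibration takes no time and is no camera call; for the wrist camera it gives the pose at the moment of the call.
- bot.close_job(): hands the job in, once; it reports no verdict.
Trained networks look in the newest picture that a camera, given by its name, has taken for a name from the list of things; names that differ only in an ending like _2 or _b are one class to them, and where a whole thing is asked for, a point or a joint stands for the part that bears it (a point fixed in the world has none). Each returns a list of dicts, best first, with "conf" (0 to 1); they miss things now and then, are a little off and sometimes report something else, mostly with a low value. They report only what shows in the picture. A call takes as long as a camera call. They do not tell look-alikes from the thing itself.
- bot.spot_in(camera, name): "bbox" ([left, top, right, bottom] in pixels, round what is visible of it).
The state is a dict: "time": time; "qpos": joint angles; "qd": joint speeds; "joint_torque": joint torques, N m; "tcp_pos": TCP position; "tool_rot": TCP orientation; "wrist_force": force on the tool from outside, world axes, zero at the start; "ft_torque": the same for the moment, N m; "opening": finger opening in m.
Only numpy, scipy, OpenCV 4.12 (cv2) and the standard library are available. Lean on these libraries where they do the work, as an engineer would, in place of code of your own. Each camera call takes 0.05 s, during which the arm holds its last target.

## Working session

There is one attempt and no reset: what is moved stays moved. The work goes in short steps, Python scripts to look and compute and a tool call to move; the robot and the scene stay as the last step left them, time stands still between calls to the robot, and variables do not carry over. Pictures are saved under pics/ and viewed, and the job is handed in when it is done.

Besides the shell and the picture viewer there is one more tool, called after "Request:" as name([rows], argument=value, ...), one row to a line, values as JSON. apply_moves: Moves the arm, as the interface text tells. Its arguments: {"type":"object","properties":{"commands":{"type":"array"},"squeeze":{"type":"number"}},"required":["commands"]}

```bash
mkdir -p pics; cat > h.py <<'E'
import numpy as np, cv2
from plant import bot
def proj(cam,P):
    c=bot.get_calibration(cam);K=np.array(c["intrinsics"]);T=np.array(c["pose"])
    p=np.linalg.inv(T)@np.r_[P,1]; q=K@p[:3]; return q[:2]/q[2]
def ray(cam,u,v,z):
    c=bot.get_calibration(cam);K=np.array(c["intrinsics"]);T=np.array(c["pose"])
    d=T[:3,:3]@np.linalg.solve(K,[u,v,1.]);o=T[:3,3]
    return o+d*(z-o[2])/d[2]
E
python3 - <<'E'
from h import *
for c in ["top","side","wrist"]:
    im=bot.grab_frame(c); cv2.imwrite(f"pics/{c}0.png",im)
    k=bot.get_calibration(c); print(c,np.round(k["pose"],3).tolist(),np.round(k["intrinsics"],1).tolist())
    for n in ["blower","stand"]:
        for d in bot.spot_in(c,n): print(c,n,d)
o=bot.get_obs();print(o["time"],o["tcp_pos"],o["tool_rot"],o["opening"])
E
```

```text
top [[0.024, -0.981, 0.193, 0.372], [-1.0, -0.024, 0.001, -0.03], [0.004, -0.193, -0.981, 1.248], [0.0, 0.0, 0.0, 1.0]] [[398.1, 0.0, 251.2], [0.0, 398.1, 192.5], [0.0, 0.0, 1.0]]
top blower {'bbox': [156.7, 236.1, 176.3, 254.9], 'conf': 0.85}
top blower {'bbox': [151.6, 195.1, 174.8, 212.7], 'conf': 0.77}
top blower {'bbox': [186.5, 198.5, 208.4, 222.3], 'conf': 0.75}
top blower {'bbox': [198.9, 241.2, 215.8, 257.1], 'conf': 0.55}
top stand {'bbox': [184.7, 192.1, 214.7, 220.9], 'conf': 0.96}
side [[-0.89, -0.264, 0.371, 0.12], [-0.455, 0.535, -0.712, 0.92], [-0.01, -0.802, -0.597, 0.838], [0.0, 0.0, 0.0, 1.0]] [[496.0, 0.0, 246.1], [0.0, 496.0, 193.3], [0.0, 0.0, 1.0]]
side blower {'bbox': [280.5, 238.6, 304.3, 261.3], 'conf': 0.97}
side blower {'bbox': [175.5, 221.3, 194.7, 249.0], 'conf': 0.63}
side blower {'bbox': [196.9, 256.8, 224.4, 283.6], 'conf': 0.62}
side blower {'bbox': [249.0, 270.5, 279.5, 298.7], 'conf': 0.61}
side blower {'bbox': [227.8, 214.9, 253.2, 245.5], 'conf': 0.58}
side stand {'bbox': [215.2, 225.9, 252.6, 260.8], 'conf': 0.66}
wrist [[0.405, -0.879, -0.251, 0.337], [-0.914, -0.39, -0.11, -0.587], [-0.001, 0.274, -0.962, 0.374], [0.0, 0.0, 0.0, 1.0]] [[314.7, 0.0, 257.9], [0.0, 314.7, 187.2], [0.0, 0.0, 1.0]]
0.45 [ 0.27264288 -0.61743066  0.25617882] [-9.94601676e-05  9.78467248e-01  2.06402119e-01 -1.61224176e-06] 0.08564613841923971
```

```bash
python3 - <<'E'
from h import *
a=cv2.imread("pics/top0.png")[160:290,110:270];b=cv2.imread("pics/side0.png")[190:320,150:330]
cv2.imwrite("pics/t1.png",cv2.resize(a,None,fx=4.6,fy=4.6,interpolation=cv2.INTER_CUBIC))
cv2.imwrite("pics/s1.png",cv2.resize(b,None,fx=4.4,fy=4.4,interpolation=cv2.INTER_CUBIC))
E
```

```text
(no output)
```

View pics/t1.png

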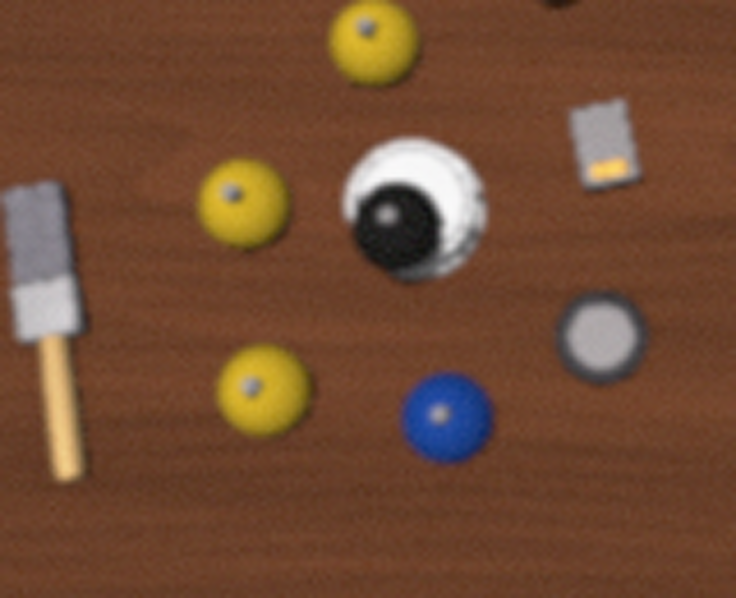

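View pics/s1.png

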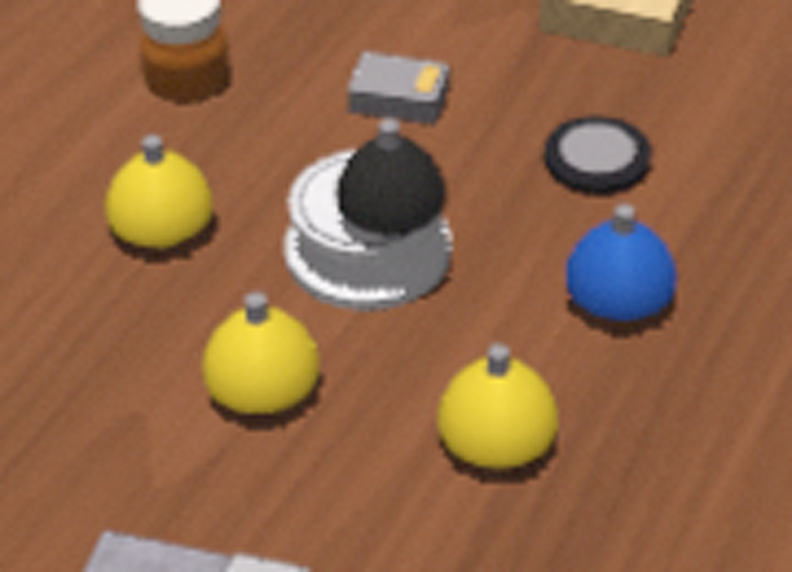

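View pics/top0.png

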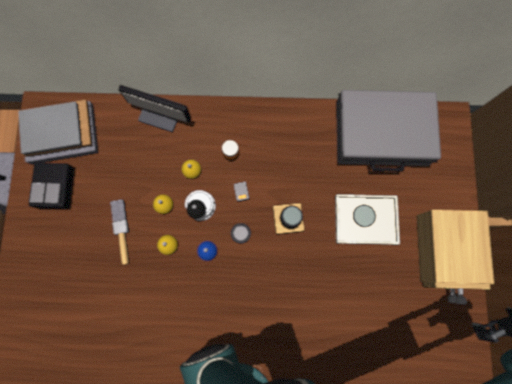

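View pics/wrist0.png

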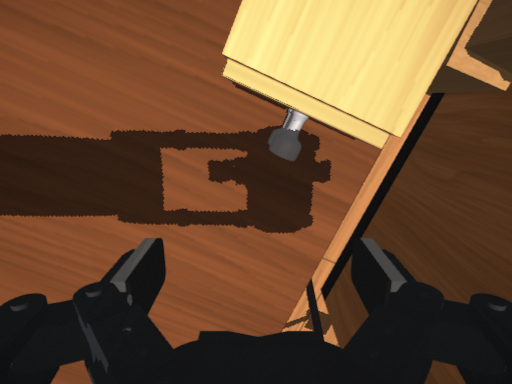

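The black blower is at about (196,209) in the top view and stands on the round stand (centre about 200,206). It fits the description. The yellow ones at (191,169), (163,204) and (167,245) and the blue one at (207,251) stand on the table, so they are look-alikes. The enlarged crop confirms this. Next I'll fit the positions.

```bash
cat >> h.py <<'E'
def stand_model(S,full=True):
    a=np.linspace(0,2*np.pi,60,endpoint=False);c,s=np.cos(a),np.sin(a)
    return np.concatenate([np.c_[S[0]+r*c,S[1]+r*s,0*a+z] for r,z in((.042,.04),(.046,0.0),(.046,.004))])
PROF=[(.017,0),(.017,.004),(.030,.013),(.030,.020),(.0265,.031),(.018,.042),(.009,.050),(.0065,.052),(.0065,.064)]
def blow_model(B,z0=.04):
    a=np.linspace(0,2*np.pi,40,endpoint=False);c,s=np.cos(a),np.sin(a)
    return np.concatenate([np.c_[B[0]+r*c,B[1]+r*s,0*a+z0+z] for r,z in PROF])
def projm(cal,P):
    K=np.array(cal["intrinsics"]);T=np.linalg.inv(np.array(cal["pose"]))
    p=P@T[:3,:3].T+T[:3,3];q=p@K.T;return q[:,:2]/q[:,2:]
def hullmask(cal,P,shape,ss=4):
    q=projm(cal,P);h=cv2.convexHull(((q+.5)*ss*16-8).astype(np.int32).reshape(-1,1,2))
    m=np.zeros((shape[0]*ss,shape[1]*ss),np.uint8);cv2.fillConvexPoly(m,h.reshape(-1,2),255,shift=4)
    return cv2.resize(m,(shape[1],shape[0]),interpolation=cv2.INTER_AREA)/255.
E
python3 - <<'E'
from h import *
for c,u,n in(("top",(200.3,205.6),(194.2,207)),("side",(234,246),(238,220))):
    print(c,ray(c,*u,.02),ray(c,*n,.104))
for nm,p in dict(y1=(191,168),y2=(163,203),y3=(167,244),bl=(207,250),bat=(241,191),cap=(241,233),jar=(230,149)).items(): print(nm,np.round(ray("top",*p,.02),3))
E
```

```text
top [0.5679732  0.12955186 0.02      ] [0.55003817 0.13618464 0.104     ]
side [0.55784943 0.14774251 0.02      ] [0.54637065 0.14513147 0.104     ]
y1 [0.688 0.165 0.02 ]
y2 [0.573 0.246 0.02 ]
y3 [0.446 0.226 0.02 ]
bl [0.431 0.102 0.02 ]
bat [0.618 0.004 0.02 ]
cap [0.486 0.    0.02 ]
jar [0.754 0.043 0.02 ]
```

Request:
apply_moves([
  {"linear":[10,40,0],"turn":-0.4,"hand":0},
  {"linear":[10,40,0],"turn":-0.4,"hand":0},
  {"linear":[10,40,0],"turn":-0.4,"hand":0},
  {"linear":[10,40,0],"turn":-0.4,"hand":0},
  {"linear":[10,40,0],"turn":-0.4,"hand":0},
  {"linear":[10,40,0],"turn":-0.4,"hand":0},
  {"linear":[10,40,0],"turn":-0.4,"hand":0},
  {"linear":[10,40,0],"turn":-0.4,"hand":0},
  {"linear":[10,40,0],"turn":-0.4,"hand":0},
  {"linear":[10,40,0],"turn":-0.4,"hand":0},
  {"linear":[10,40,0],"turn":-0.4,"hand":0},
  {"linear":[10,40,0],"turn":-0.4,"hand":0},
  {"linear":[10,40,0],"turn":-0.4,"hand":0},
  {"linear":[10,40,0],"turn":-0.4,"hand":0},
  {"linear":[10,40,0],"turn":-0.4,"hand":0},
  {"linear":[10,40,0],"turn":-0.4,"hand":0},
  {"linear":[10,40,0],"turn":-0.4,"hand":0},
  {"linear":[10,40,0],"turn":-0.4,"hand":0},
  {"linear":[10,40,0],"turn":-0.4,"hand":0},
  {"linear":[10,40,0],"turn":-0.4,"hand":0},
])

```text
time: 2.12
tcp_pos: [0.4727, 0.1848, 0.2567]
tool_rot: [-0.0, 0.978, -0.21, 0.001]
wrist_force: [1.6, -0.9, 0.5]
opening: 0.0001
```

```bash
python3 - <<'E'
from h import *
import json
k=bot.get_calibration("wrist"); im=bot.grab_frame("wrist"); cv2.imwrite("pics/w1.png",im)
json.dump({a:np.array(b).tolist() for a,b in k.items()},open("w1.json","w"))
o=bot.get_obs();print(o["time"],o["tcp_pos"],o["tool_rot"],o["opening"],np.round(k["pose"],3))
E
```

```text
2.1667 [0.47436191 0.19131184 0.25688235] [-3.60917940e-03  9.77711301e-01 -2.09921633e-01  7.02644071e-04] -9.111154198555992e-05 [[-0.41  -0.877 -0.249  0.536]
 [-0.912  0.394  0.113  0.158]
 [-0.002  0.273 -0.962  0.375]
 [ 0.     0.     0.     1.   ]]
```

View pics/w1.png

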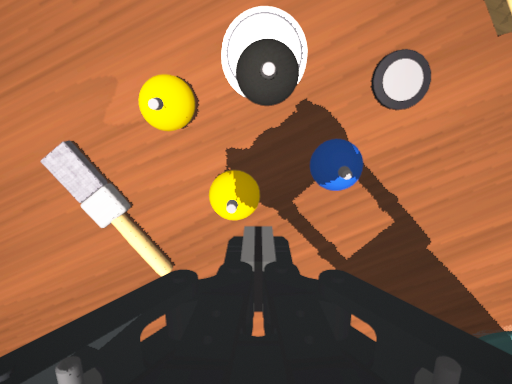

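Black blower's nozzle is at about (269,69) on the stand (centre about 264,50). The push direction is almost straight up in the image. Next I'll fit both from a settled frame.

```bash
cat >> h.py <<'E'
from scipy.optimize import minimize
def fit(cal,im,S0,B0,save=None,fixS=None):
    x=im.astype(float);mx=x.max(2);mn=x.min(2)
    q=np.vstack([projm(cal,stand_model(S0)),projm(cal,blow_model(B0))])
    u0,v0=np.maximum(q.min(0)-20,0).astype(int);u1,v1=(q.max(0)+20).astype(int)
    white=((mn>130)&(mx-mn<60)).astype(float);black=((mx<75)&(mx-mn<25)).astype(float)
    def cost(p):
        S=p[:2];B=p[2:]
        ms=hullmask(cal,stand_model(S),im.shape);mb=hullmask(cal,blow_model(B),im.shape)
        w=ms*(1-mb)
        r=(white-w)[v0:v1,u0:u1];rb=(black-mb)[v0:v1,u0:u1]
        return (r**2).sum()+(rb**2).sum()
    p0=np.r_[S0,B0];sim=np.vstack([p0]+[p0+.006*e for e in np.eye(4)])
    r=minimize(cost,p0,method="Nelder-Mead",options=dict(initial_simplex=sim,xatol=1e-4,fatol=.5))
    if save:
        o=cv2.resize(im,None,fx=3,fy=3);
        for P,c in((stand_model(r.x[:2]),(0,0,255)),(blow_model(r.x[2:]),(0,255,0))):
            h=cv2.convexHull(((projm(cal,P)+.5)*3).astype(np.int32));cv2.polylines(o,[h],True,c,1)
        o=o[max(0,v0*3-30):v1*3+30,max(0,u0*3-30):u1*3+30][:600,:800]
        cv2.imwrite(save,o)
    return r.x,r.fun
E
python3 - <<'E'
from h import *
k=bot.get_calibration("wrist"); im=bot.grab_frame("wrist"); cv2.imwrite("pics/w2.png",im)
o=bot.get_obs();print(o["time"],o["tcp_pos"],o["qd"].round(3) if hasattr(o["qd"],"round") else o["qd"])
p,f=fit(k,im,[.566,.132],[.55,.14],"pics/f2.png");print(p.round(4),f, (p[:2]-p[2:])*1e3)
E
```

```text
2.2167 [0.47349216 0.18772934 0.25662213] [-0.071 -0.035  0.048 -0.059  0.042 -0.096]
[0.5728 0.1361 0.5532 0.1416] 648.7811403748093 [19.58739661 -5.53430705]
```

View pics/f2.png

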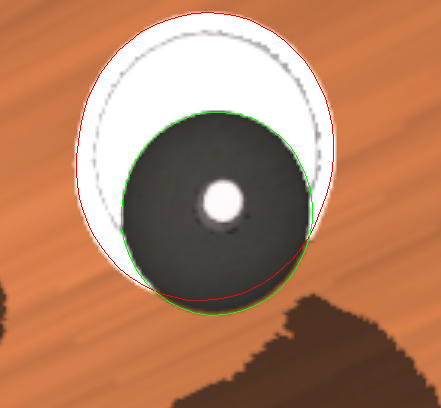

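The overlay fits well: the blower is 20.4 mm off, direction about −16°. Next I'll check where the fingertips are against the model.

```bash
python3 - <<'E'
from h import *
from scipy.spatial.transform import Rotation as R
o=bot.get_obs();q=o["tool_rot"];M=R.from_quat([q[1],q[2],q[3],q[0]]).as_matrix();k=bot.get_calibration("wrist")
t=np.array(o["tcp_pos"]);print(M.round(3).tolist(),t)
im=cv2.imread("pics/w2.png");o2=cv2.resize(im[200:330,180:340],None,fx=4.5,fy=4.5)
for z,c in((.006,(0,255,255)),(.025,(0,255,0)),(.038,(0,0,255))):
  for x in(-.011,.011):
    P=np.array([t+M@np.array([x,y,z]) for y in(-.012,0,.012)]);u=projm(k,P);print(z,x,u.round(1).tolist())
    for a in u: cv2.circle(o2,tuple(((a-[180,200]+.5)*4.5).astype(int)),4,c,-1 if x>0 else 1)
cv2.imwrite("pics/tip.png",o2)
E
```

```text
[[0.914, -0.405, 0.001], [-0.405, -0.914, 0.003], [0.0, -0.003, -1.0]] [0.47349216 0.18772934 0.25662213]
0.006 -0.011 [[236.0, 282.7], [262.7, 282.7], [289.5, 282.8]]
0.006 0.011 [[235.1, 237.7], [263.0, 237.8], [290.9, 237.8]]
0.025 -0.011 [[238.5, 261.5], [262.2, 261.5], [285.9, 261.6]]
0.025 0.011 [[237.8, 221.0], [262.4, 221.1], [287.0, 221.1]]
0.038 -0.011 [[240.0, 249.6], [261.9, 249.6], [283.9, 249.6]]
0.038 0.011 [[239.3, 211.7], [262.1, 211.8], [284.8, 211.8]]
```

View pics/tip.png

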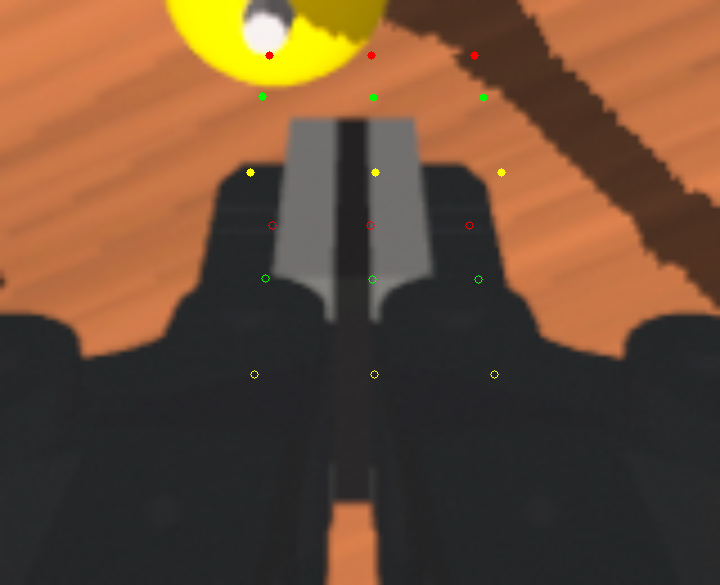

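Request:
apply_moves([
  {"linear":[7,-11,0],"turn":0.7,"hand":0},
  {"linear":[8,-12,0],"turn":0.7,"hand":0},
  {"linear":[0,0,-30],"turn":0,"hand":0},
  {"linear":[0,0,-35],"turn":0,"hand":0},
  {"linear":[0,0,-35],"turn":0,"hand":0},
  {"linear":[0,0,-30],"turn":0,"hand":0},
  {"linear":[0,0,-25],"turn":0,"hand":0},
  {"linear":[0,0,-15],"turn":0,"hand":0},
  {"linear":[0,0,-10],"turn":0,"hand":0},
  {"linear":[0,0,-6],"turn":0,"hand":0},
  {"linear":[0,0,0],"turn":0,"hand":0},
  {"linear":[0,0,0],"turn":0,"hand":0},
  {"linear":[0,0,0],"turn":0,"hand":0},
])

```text
time: 3.3
tcp_pos: [0.4889, 0.1597, 0.0718]
tool_rot: [-0.001, 0.991, -0.137, 0.001]
wrist_force: [-0.4, -0.0, 0.3]
opening: -0.0001
```

```bash
python3 - <<'E'
from h import *
k=bot.get_calibration("wrist"); im=bot.grab_frame("wrist"); cv2.imwrite("pics/w3.png",im)
cv2.imwrite("pics/s3.png",cv2.resize(bot.grab_frame("side")[190:320,150:330],None,fx=4.4,fy=4.4,interpolation=cv2.INTER_CUBIC))
o=bot.get_obs();print(o["time"],o["tcp_pos"],o["tool_rot"],o["wrist_force"])
E
```

```text
3.4 [0.48882333 0.15983314 0.07172987] [-5.51709384e-04  9.90541480e-01 -1.37206639e-01  1.26925980e-03] [-0.93482314 -0.17920882  0.19551727]
```

View pics/w3.png

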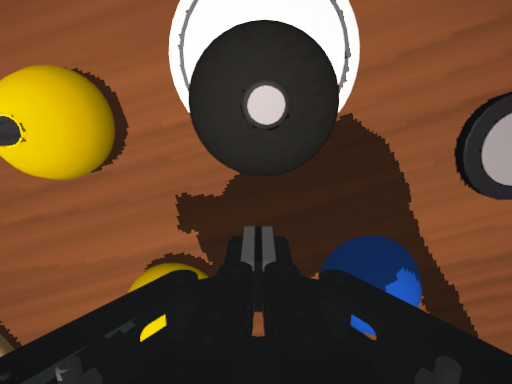

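View pics/s3.png

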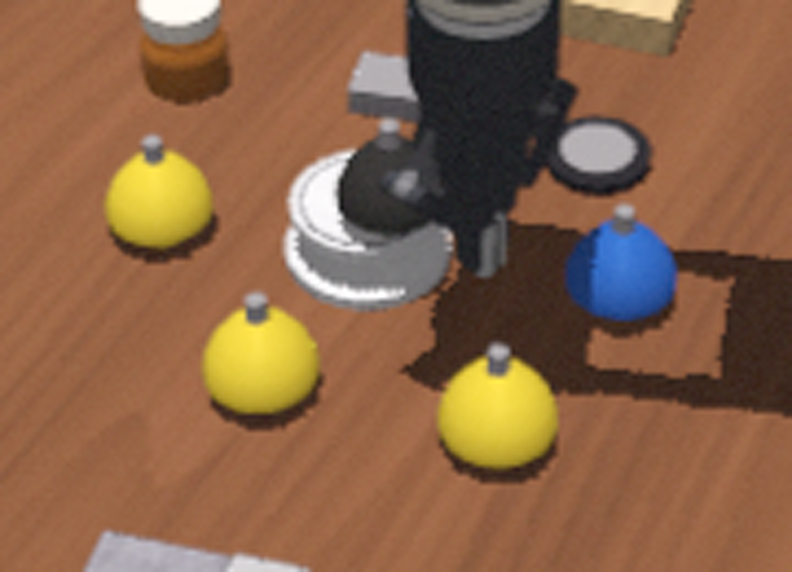

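The hand is low behind the blower, the fingertips line up with its axis at column about 262, and the force is near 0. Refitting at this closer range.

```bash
python3 - <<'E'
from h import *
k=bot.get_calibration("wrist"); im=cv2.imread("pics/w3.png")
p,f=fit(k,im,[.5728,.1361],[.5532,.1416],"pics/f3.png");print(p.round(4),f,(p[:2]-p[2:])*1e3)
t=bot.get_obs()["tcp_pos"][:2];d=p[:2]-p[2:];d/=np.hypot(*d);a=p[2:]-t
print("d",d,"along",a@d,"lat",d[0]*a[1]-d[1]*a[0],"final tcp for 41mm",p[:2]-.041*d)
E
```

```text
[0.5723 0.136  0.5535 0.1416] 3316.098688182894 [18.82492241 -5.62590141]
d [ 0.95812799 -0.28634028] along 0.06718627379212408 lat 0.0010857463786667527 final tcp for 41mm [0.53304895 0.14774934]
```

View pics/f3.png

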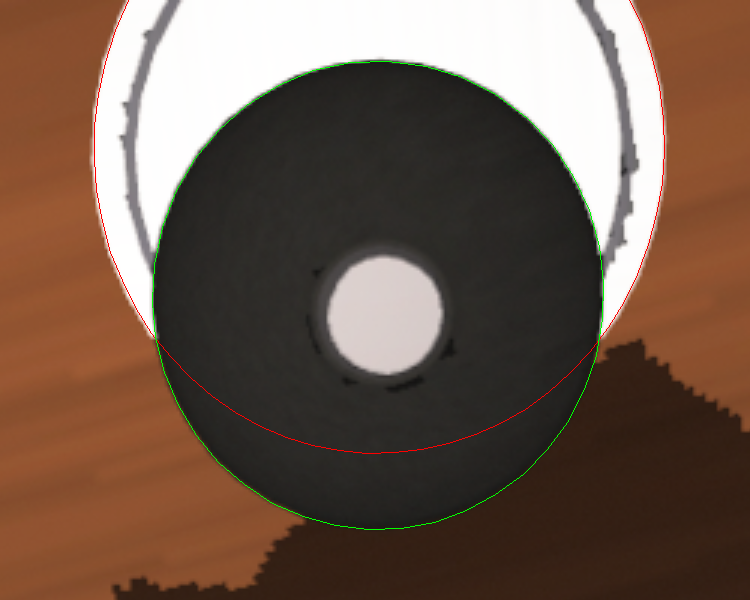

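Request:
apply_moves([
  {"linear":[4.8,-0.4,-1],"turn":0,"hand":0},
  {"linear":[4.8,-1.4,-1],"turn":0,"hand":0},
  {"linear":[4.8,-1.4,0],"turn":0,"hand":0},
  {"linear":[4.8,-1.4,0],"turn":0,"hand":0},
  {"linear":[1.9,-0.6,0],"turn":0,"hand":0},
  {"linear":[1.9,-0.6,0],"turn":0,"hand":0},
  {"linear":[1.4,-0.4,0],"turn":0,"hand":0},
  {"linear":[1.4,-0.4,0],"turn":0,"hand":0},
  {"linear":[1.4,-0.4,0],"turn":0,"hand":0},
  {"linear":[1.4,-0.4,0],"turn":0,"hand":0},
  {"linear":[1.4,-0.4,0],"turn":0,"hand":0},
  {"linear":[1.4,-0.4,0],"turn":0,"hand":0},
  {"linear":[1.4,-0.4,0],"turn":0,"hand":0},
  {"linear":[1.4,-0.4,0],"turn":0,"hand":0},
  {"linear":[0,0,0],"turn":0,"hand":0},
  {"linear":[0,0,0],"turn":0,"hand":0},
])

```text
time: 4.73
tcp_pos: [0.522, 0.1505, 0.0683]
tool_rot: [-0.0, 0.991, -0.137, 0.0]
wrist_force: [-0.3, -0.1, -0.6]
opening: -0.0003
```

```bash
python3 - <<'E'
from h import *
k=bot.get_calibration("wrist"); im=bot.grab_frame("wrist"); cv2.imwrite("pics/w4.png",im)
cv2.imwrite("pics/s4.png",cv2.resize(bot.grab_frame("side")[190:320,150:330],None,fx=4.4,fy=4.4,interpolation=cv2.INTER_CUBIC))
o=bot.get_obs();print(o["time"],o["tcp_pos"],o["wrist_force"])
E
```

```text
4.8333 [0.52193247 0.15053915 0.06835949] [-0.08947033  0.15920422 -0.18302256]
```

View pics/w4.png

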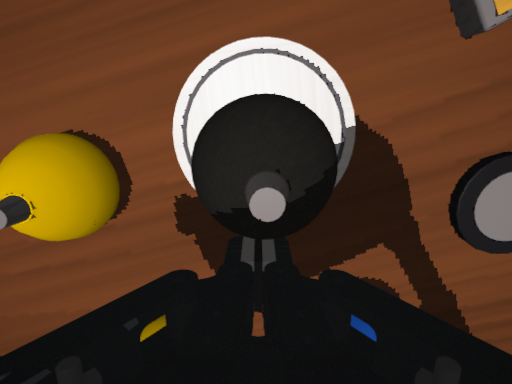

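View pics/s4.png

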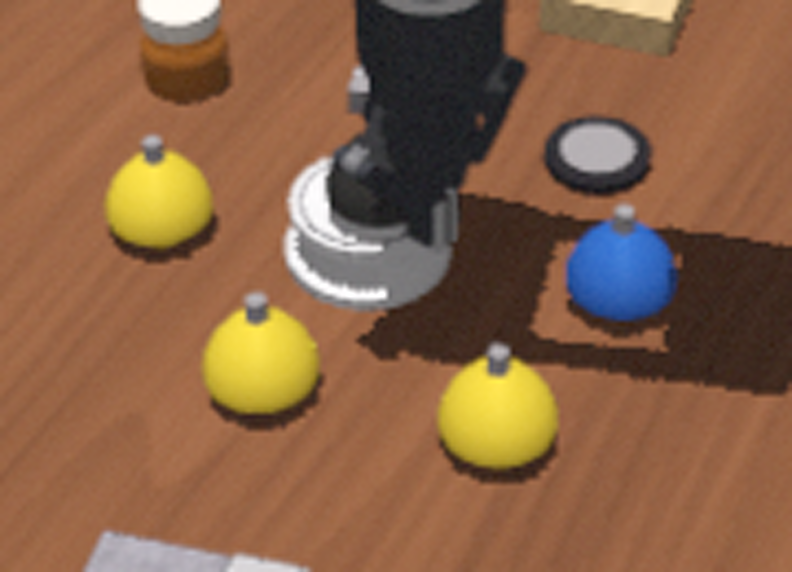

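```bash
python3 - <<'E'
from h import *
k=bot.get_calibration("wrist"); im=cv2.imread("pics/w4.png")
p,f=fit(k,im,[.5725,.136],[.560,.14],"pics/f4.png");print(p.round(4),f,(p[:2]-p[2:])*1e3)
t=bot.get_obs()["tcp_pos"][:2];print((p[2:]-t)*1e3)
E
```

```text
[0.5723 0.1361 0.5611 0.1391] 6813.468975027468 [11.24003293 -3.04574992]
[ 39.133967   -11.39026927]
```

View pics/f4.png

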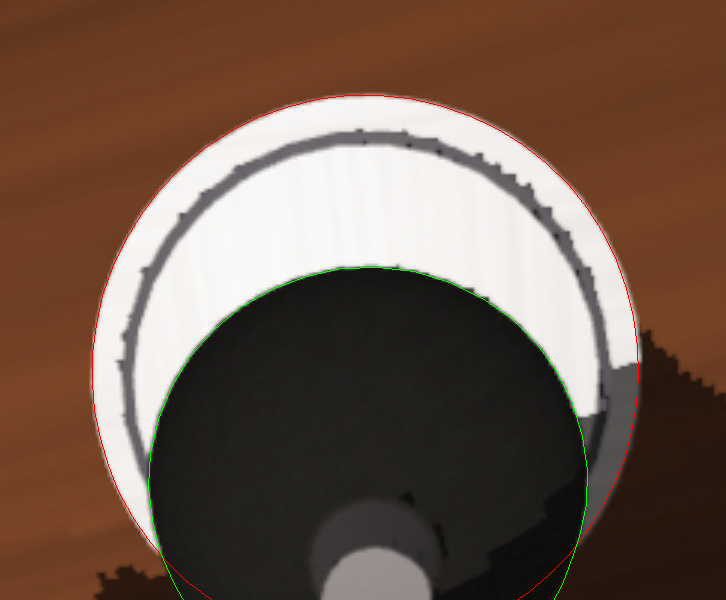

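The blower slid 8 mm and stays upright. It has (11.2, −3.0) mm still to go, and the contact distance (40.8 mm) matches the prediction. I'll finish the push, wait, then back away.

Request:
apply_moves([
  {"linear":[1.3,-0.3,1],"turn":0,"hand":0},
  {"linear":[1.4,-0.4,0],"turn":0,"hand":0},
  {"linear":[1.4,-0.4,0],"turn":0,"hand":0},
  {"linear":[1.4,-0.4,0],"turn":0,"hand":0},
  {"linear":[1.4,-0.4,0],"turn":0,"hand":0},
  {"linear":[1.4,-0.4,0],"turn":0,"hand":0},
  {"linear":[1.4,-0.4,0],"turn":0,"hand":0},
  {"linear":[1.0,-0.3,0],"turn":0,"hand":0},
  {"linear":[0.5,-0.1,0],"turn":0,"hand":0},
  {"linear":[0,0,0],"turn":0,"hand":0},
  {"linear":[0,0,0],"turn":0,"hand":0},
  {"linear":[-1.5,0.4,0],"turn":0,"hand":0},
  {"linear":[-4,1.1,0],"turn":0,"hand":0},
  {"linear":[-10,2.9,0],"turn":0,"hand":0},
  {"linear":[-15,4.3,0],"turn":0,"hand":0},
  {"linear":[-10,2.9,0],"turn":0,"hand":0},
  {"linear":[0,0,0],"turn":0,"hand":0},
  {"linear":[0,0,0],"turn":0,"hand":0},
])

```text
time: 6.33
tcp_pos: [0.4918, 0.1593, 0.0693]
tool_rot: [0.0, 0.991, -0.137, 0.0]
wrist_force: [-0.7, 0.5, -0.1]
opening: 0.0002
```

```bash
python3 - <<'E'
from h import *
k=bot.get_calibration("wrist"); im=bot.grab_frame("wrist"); cv2.imwrite("pics/w5.png",im)
cv2.imwrite("pics/s5.png",cv2.resize(bot.grab_frame("side")[190:320,150:330],None,fx=4.4,fy=4.4,interpolation=cv2.INTER_CUBIC))
o=bot.get_obs();print(o["time"],o["tcp_pos"],o["wrist_force"])
p,f=fit(k,im,[.5725,.136],[.5725,.136],"pics/f5.png");print(p.round(4),f,(p[:2]-p[2:])*1e3)
E
```

```text
6.4333 [0.49308195 0.15918751 0.06963726] [ 0.55881037  0.14685218 -0.38026303]
[0.572  0.136  0.5724 0.1355] 3861.015901576317 [-0.3622923   0.52791828]
```

View pics/f5.png

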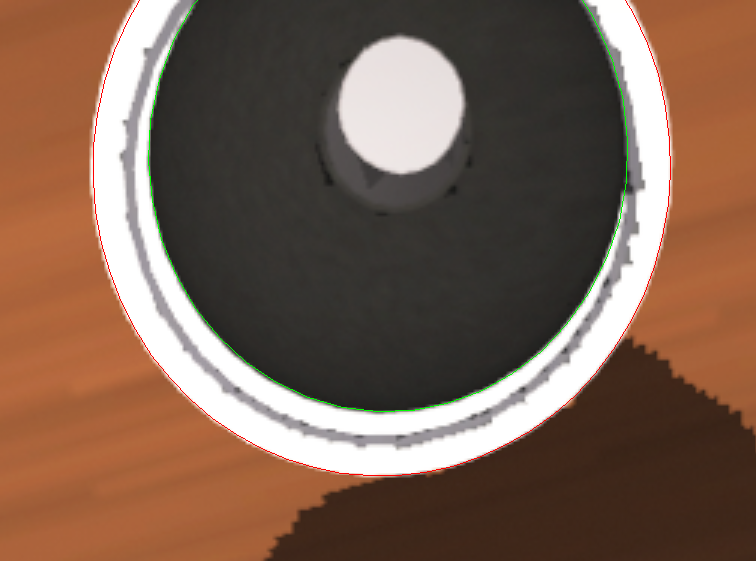

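View pics/s5.png

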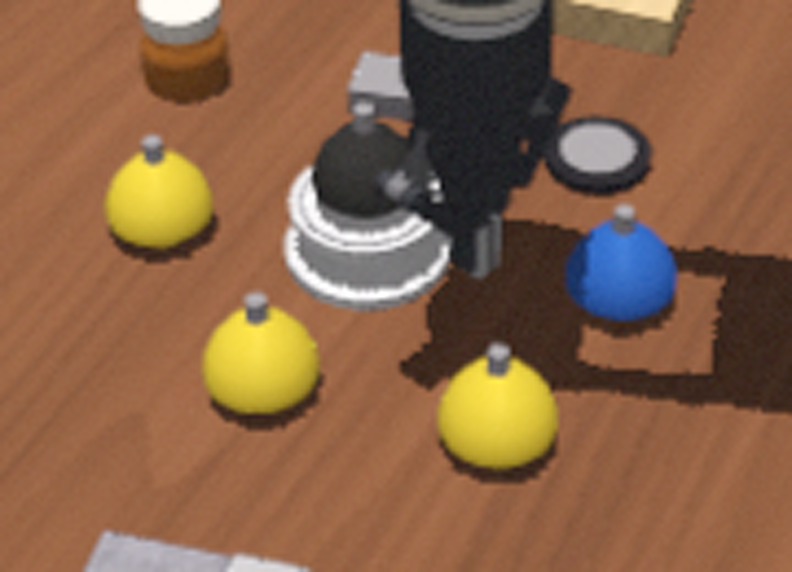

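Centred to about 0.6 mm and upright. I'll raise the hand straight up, clear of everything, and check again from above.

Request:
apply_moves([
  {"linear":[-3,1,10],"turn":0,"hand":0},
  {"linear":[-5,1,20],"turn":0,"hand":0},
  {"linear":[0,0,30],"turn":0,"hand":0},
  {"linear":[0,0,30],"turn":0,"hand":0},
  {"linear":[0,0,30],"turn":0,"hand":0},
  {"linear":[0,0,30],"turn":0,"hand":0},
  {"linear":[0,0,20],"turn":0,"hand":0},
  {"linear":[0,0,10],"turn":0,"hand":0},
  {"linear":[0,0,0],"turn":0,"hand":0},
  {"linear":[0,0,0],"turn":0,"hand":0},
  {"linear":[0,0,0],"turn":0,"hand":0},
  {"linear":[0,0,0],"turn":0,"hand":0},
])

```text
time: 7.43
tcp_pos: [0.4833, 0.1606, 0.247]
tool_rot: [0.001, 0.991, -0.137, -0.002]
wrist_force: [0.7, 0.2, -1.0]
opening: -0.0002
```

```bash
python3 - <<'E'
from h import *
k=bot.get_calibration("wrist"); im=bot.grab_frame("wrist"); cv2.imwrite("pics/w6.png",im)
o=bot.get_obs();print(o["time"],o["tcp_pos"],o["wrist_force"])
p,f=fit(k,im,[.5725,.136],[.5725,.136],"pics/f6.png");print(p.round(4),f,(p[:2]-p[2:])*1e3)
E
```

```text
7.4833 [0.48341598 0.16068018 0.24711577] [-0.40595909 -0.30997988  0.38268545]
[0.5725 0.1361 0.5719 0.1359] 761.9353018069974 [0.54794173 0.16636498]
```

View pics/w6.png

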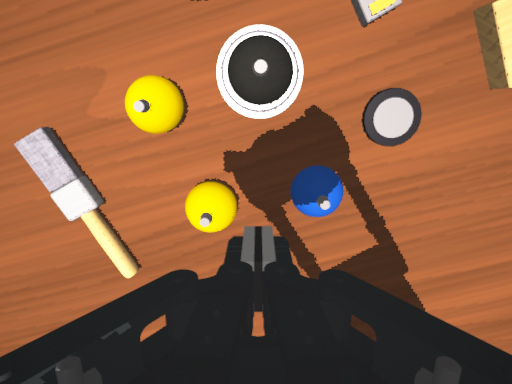

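View pics/f6.png

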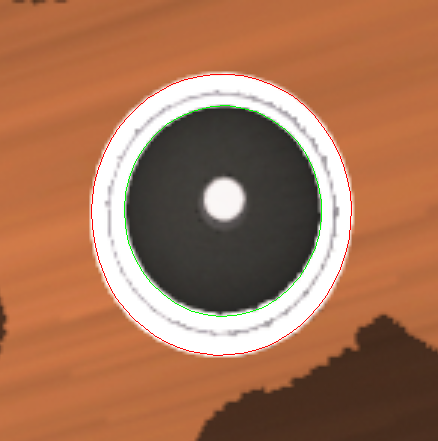

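The blower (about 260,67) stands upright and concentric with the drawn circle. Everything else in view is undisturbed and the hand is clear, so I'm handing in.

```bash
python3 -c "
from plant import bot
print(bot.close_job())"
```

```text
the job is handed in; nothing more can be done
None
```

The black blower now stands upright in the middle of the stand, with its axis about 0.6 mm from the centre. I pushed it about 20 mm in two slow steps, with the closed fingertips low on its widest band. Then I backed the hand straight off, raised it clear and handed the job in at about 7.5 s.

Two fits from the wrist camera after the push both put the axis about 0.6 mm off centre (limit 7 mm). Those two fits disagree on the direction of that offset, which is within measurement error. The side view agrees that the blower is upright. At every reading the wrist force was about 1 N or less.

The hand only ever touched the blower. The neighbouring things in the wrist and side views look unmoved. I did not take another picture of the lens, tray and filter after the push, but the arm did not go near them after crossing the table high up at the start. None of the checks I made failed.

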